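Load the round blank into the sawing cradle

TASK

Load the round timber blank into the sawing cradle on the white table: with your hand flat on top of it, roll it along the table and over the low sill until it lies in its seat against the fence. It is too thick to grip, so do not lift or drag it, and keep your hand on it as it climbs over the sill so that it does not run away. Then swing the hold-down bar over until its cork pad rests on the blank, and leave the mug, the sanding block and the roll of tape where they are.

Things in the scene. Friction and masses are not known exactly. Their poses are not given: they have to be found in the camera images.
- blank_center (a point): centre of the loose round timber blank: pale wood cylinder, 90 mm diameter, 150 mm long (plus a stub 40 mm wide, 8 mm long on each end), 0.4 to 0.65 kg, lying on the table (top 90 mm up). y: along its axis; x and z turn with it as it rolls. A thin dark cut line runs round it 50 mm from the centre. It rolls very easily: bring it to rest before letting go.
- seat (a point): point in the fixed wooden sawing cradle where the blank's centre must come to lie, 45 mm above the table, which is the floor between sill and fence. z up; x: the rolling direction, from the open side to the fence; y: along sill and fence, towards the hold-down's post. The blank starts 80 to 150 mm before this point (negative x), up to 12 mm to the side, turned up to 0.07 rad from parallel.
- sill (a point): middle of the top of the sill, a half-round wooden bead along the cradle's y, 240 mm long, 3.2 mm high, 8 mm wide, 23 mm before the seat point. The blank touches it when its centre is 17 mm before it, is on top when straight above it, and beyond that drops into the seat by itself. Flat runners 8 mm high and 22 mm wide cross its ends, 108 to 130 mm either side of the middle.
- fence (a point): middle of the top edge of the fence's front face, 46 mm beyond the seat point. The fence is an upright board 62 mm high, 216 mm long and 20 mm thick along the cradle's y, with a saw kerf in it; brackets reach 50 mm behind its face, 30 mm high.
- bar_hinge (a point): steel hinge pin of the hold-down bar, 107 mm above the table, 119 mm from the seat point along the cradle's +y, at the top of a wooden post 48 mm wide (cradle x), 22 mm deep (y) and 116 mm high. Axes as the cradle's. The bar swings about the pin's x in the upright plane over the seated blank's axis.
- bar_tip (a point): point on the axis of the wooden hold-down bar, in its rounded grip (25 mm thick), 150 mm from the pin; the grip ends 19 mm beyond. The bar is 24 mm wide (cradle x) and 18 mm thick. z: along the bar, pin to tip; x: along the pin. A cork pad 30 mm long, centred 104 mm from the pin, stands 8 mm proud of the face that turns down when the bar is shut.
- hold_bar (a joint): angle of the hold-down bar (rad): 0 = open, the bar leaning 35 degrees outward past upright, away from the blank; 0.61 = bar upright; 2.18 = bar level over the blank, its pad resting on the top of a seated blank; stop at 2.42 if nothing is under it. The hinge is stiff (about 1 N at the tip moves it), so it stays where it is left.
- mug: cream mug standing on the white table, 70 mm in diameter, 62 mm high; origin at the centre of its underside; a bystander
- sanding_block: wooden sanding block lying on the white table, 60 x 100 x 31 mm; origin at the centre of its underside; a bystander
- masking_tape: roll of masking tape lying flat behind the cradle, 105 mm in diameter, 24 mm high; origin at the centre of its underside; a bystander

How it is judged:
By the outcome, as a careful person would: the job done as asked, in the order asked, and still so for the second after the job is handed in, with the robot touching nothing.
It also fails if it takes over 64 s, if anything falls off the work surface, if the arm or the gripper's body presses on something with over 40 N, if the wrist force passes 120 N, or if a joint passes its speed limit or range.

ROBOT

A 6-joint arm with a two-finger parallel gripper is mounted at the origin on a cart in front of the work surface, level with it; the furniture and walls round the work are solid. World frame = base frame: x ahead of the robot, y to its left, z up, the work surface at z = 0. Lengths are in m, angles in rad, forces in N, time in s.
With the tool pointing down it reaches from about 0.25 to 0.775 m from the base axis. Payload 4 kg.
Tool frame: the origin (TCP) lies at the very end of the fingers, on their centre line; the grasp point (between the pads) lies 19 mm behind it; z points along the fingers, y is the line along which they close (so a half turn about z gives the same grasp; the last joint's range is limited). The gripper opens to 94 mm and grips with 3 to 60 N. Pads are 16 mm wide; open, the fingers measure 119 mm over their backs; the gripper's body (75 mm by 177 mm) begins 78 mm behind the grasp point.
Start: joints at [1.092, 0.087, 1.371, -0, 1.684, -0.103], TCP at [0.202, 0.512, 0.206] pointing down, gripper open.
Joint ranges: [-3.1, 3.1], [-0.76, 2.03], [0.27, 2.55], [-1.08, 4.22], [0.17, 2.65], [-2.57, 2.57]. Speed limits (rad/s): [2.79, 2.79, 3.14, 3.14, 3.14, 3.14].

INTERFACE

Orientations are given as [roll, pitch, yaw] about the fixed x, y, z axes, in that order (R = Rz(yaw) Ry(pitch) Rx(roll)).
In Python, from bench import robot, vision gives the robot as it stands.
- The arm moves only by the shell command python3 -m crank 'ROWS'. ROWS is JSON, a list of rows, each a list of 3 entries, a list of its own where there are three numbers: the closure, from 0 (fully open) to 1 (shut), then the shift along the tool's x, y, z in m, then the turn, a rotation vector about the tool's x, y, z in degrees. A call has 1 to 8 rows; each row shifts and turns the commanded pose from where the row before left it, along the tool's axes as they then stand; what a row does not reach is not made up. A row lasts 1/10 s, in which the tool goes at most 50 mm and 8.59 degrees, less where a joint would pass 70% of its speed; a pose out of reach is approached as far as the arm can. A call with a gripper value outside its range is refused whole. The fingers move at their own pace and stop on an object; the grip force is fixed at half the most. Time passes only in rows, so rows that do not move let the fingers close. It gives the time, the measured TCP pose, the force, the opening and the grip force at its end, in the units of the state.
- robot.get_obs(): the state, without advancing time (a new reading comes with each control period).
- vision.snapshot(name): name is "scene" or "top" or "wrist"; returns a dict with "color" (400x640x3 uint8, red, green, blue), "z_map" (400x640 float32, m along the optical axis (not along the pixel's ray), 0 where there is no reading), "fx", "fy", "cx", "cy" (pixels), "R" (3x3) and "t" (3): a world point X has camera coordinates R X + t. Camera axes: x right, y down, z forward; pixel columns grow to the right and rows downward; lengths in m; the calibration is good to about 2 mm. A picture is of the moment at which its call begins.
- robot.close_job(): hands the job in; it is judged then, once.
The state is a dict: "time": time; "joint_positions": joint angles; "qvel": joint speeds; "joint_torque": joint torques, N m; "tool_pos": TCP position; "ee_rot": TCP orientation; "wrist_force": force on the tool from outside, world axes, zero at the start; "wrist_torque": the same for the moment, N m; "width": finger opening in m; "finger_force": force on a finger pad.
Only numpy, scipy, OpenCV 4.12 (cv2) and the standard library are available. Lean on these libraries where they do the work, as an engineer would, in place of code of your own. Each camera call takes 0.05 s, during which the arm holds its last target. There are 200 camera calls.

## Working session

There is one attempt and no reset: what is moved stays moved. The work goes in short steps, Python scripts to look and compute and a shell command to move; the robot and the scene stay as the last step left them, time stands still between calls to the robot, and variables do not carry over. Pictures are saved under pics/ and viewed, at most 10 in all, crops included, and the job is handed in when it is done.

```bash
ls; mkdir -p pics; cat > h.py <<'E'
import numpy as np, cv2
from bench import robot, vision
def snap(n,f=None):
    s=vision.snapshot(n)
    if f: cv2.imwrite('pics/'+f,s['color'][:,:,::-1])
    return s
def pts(s):
    z=s['z_map'];v,u=np.mgrid[:z.shape[0],:z.shape[1]]
    c=np.stack([(u-s['cx'])/s['fx']*z,(v-s['cy'])/s['fy']*z,z],-1)
    P=(c-s['t'])@np.array(s['R']); P[z==0]=np.nan
    return P
def ray(s,u,v,h):
    R=np.array(s['R']);o=-R.T@s['t'];d=R.T@np.array([(u-s['cx'])/s['fx'],(v-s['cy'])/s['fy'],1])
    return o+d*(h-o[2])/d[2]
E
python3 - <<'E'
from h import *
np.set_printoptions(precision=4,suppress=True)
for n in ['top','scene']:
    s=snap(n,n+'1.png');np.savez('pics/'+n+'1.npz',**s);print(n,s['fx'],-np.array(s['R']).T@s['t'])
o=robot.get_obs();print(o)
E
```

```text
pics
top 464.08634391065823 [ 0.3274 -0.1974  1.1291]
scene 405.3085709256384 [ 0.0974 -0.6924  0.9326]
{'time': 0.1, 'joint_positions': array([ 1.0919,  0.0879,  1.3721,  0.    ,  1.6836, -0.1031]), 'qvel': array([ 0.0009, -0.0025, -0.0031,  0.    ,  0.0008, -0.0001]), 'joint_torque': array([  0.0023, -34.1255, -30.3302,   0.072 ,   0.0305,  -0.0001]), 'tool_pos': array([0.2016, 0.5112, 0.2044]), 'ee_rot': array([-3.1396, -0.0002,  2.7658]), 'wrist_force': array([-0.137 , -0.3539,  0.1612]), 'wrist_torque': array([-0.0288,  0.0426, -0.0053]), 'finger_force': 0.0, 'width': 0.09402841632073093}
```

View pics/top1.png

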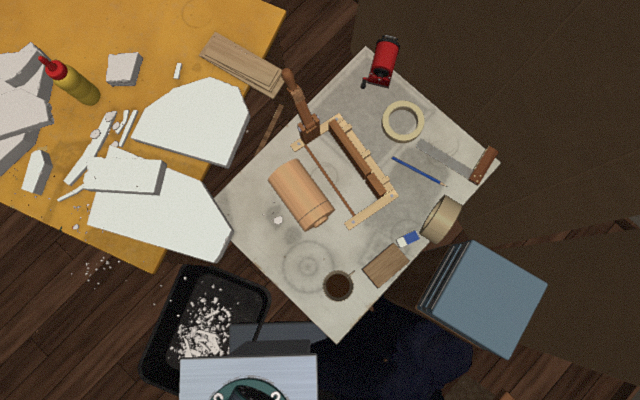

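View pics/scene1.png

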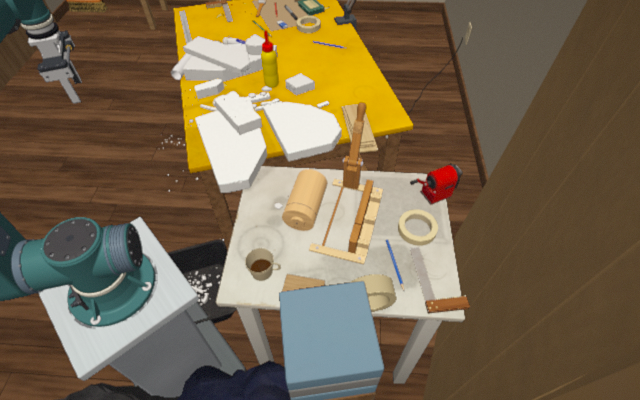

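The top view shows the blank at about (300,195). The sill runs (307,148)–(352,215), the fence (335,120)–(390,195), and the post is at (310,128) with the bar leaning out to (287,70). The mug is at (338,286), the block at (385,265) and the tape at (403,120).

```bash
python3 - <<'E'
from h import *
np.set_printoptions(precision=4,suppress=True)
C=[]
for n in ['top','scene']:
    s=dict(np.load(f'pics/{n}1.npz'));P=pts(s)
    if n=='top':
        for u,v in [(300,195),(250,190),(350,240),(403,120),(338,270),(385,265)]: print(u,v,P[v,u])
    hsv=cv2.cvtColor(s['color'],cv2.COLOR_RGB2HSV)
    # blank body: high points in region
    box=(262,150,338,236) if n=='top' else (278,163,330,235)
    m=np.zeros(P.shape[:2],bool);m[box[1]:box[3],box[0]:box[2]]=1
    m&=(P[...,2]>0.03)&(P[...,2]<0.1)
    nl,lab,st,_=cv2.connectedComponentsWithStats(m.astype(np.uint8));k=1+np.argmax(st[1:,4]);Q=P[lab==k]
    # cylinder: axis dir from PCA of top band; 
    zt=np.percentile(Q[:,2],99);T=Q[Q[:,2]>zt-.012]
    r=cv2.minAreaRect((Q[:,:2]*1000).astype(np.float32))
    rt=cv2.minAreaRect((T[:,:2]*1000).astype(np.float32))
    print(n,'blank n',len(Q),'ztop',zt,'all',r,'top',rt)
    # fence top: z 0.055-0.068
    box=(325,110,405,215) if n=='top' else (335,175,385,262)
    m=np.zeros(P.shape[:2],bool);m[box[1]:box[3],box[0]:box[2]]=1
    F=P[m&(P[...,2]>0.054)&(P[...,2]<0.07)]
    print('fence',len(F),np.median(F[:,2]),cv2.minAreaRect((F[:,:2]*1000).astype(np.float32)))
    # post+bar
    box=(275,60,325,140) if n=='top' else (335,95,372,195)
    m=np.zeros(P.shape[:2],bool);m[box[1]:box[3],box[0]:box[2]]=1
    B=P[m&(P[...,2]>0.13)]
    print('bar',len(B),B.mean(0),B[B[:,2]>np.percentile(B[:,2],90)].mean(0),B[:,2].max())
    B=P[m&(P[...,2]>0.09)&(P[...,2]<0.125)]
    print('post',len(B),cv2.minAreaRect((B[:,:2]*1000).astype(np.float32)),B[:,2].max())
    t=cv2.resize(s['color'][40:240,230:430] if n=='top' else s['color'][90:290,270:470],None,fx=3,fy=3,interpolation=cv2.INTER_CUBIC)
    C.append(t[:,:400*3//2+0])
cv2.imwrite('pics/c1.png',C[0][:,:,::-1])
s=dict(np.load('pics/top1.npz'))
for nm,uv in dict(sillA=(307,148),sillB=(352,215),cornerpost=(310,130)).items(): print(nm,ray(s,*uv,.003))
E
```

```text
300 195 [ 0.5134 -0.1351  0.0888]
250 190 [ 0.5452 -0.0064  0.002 ]
350 240 [ 0.4146 -0.2491  0.0003]
403 120 [ 0.7137 -0.3944  0.003 ]
338 270 [ 0.3426 -0.2165  0.0632]
385 265 [ 0.3515 -0.3273  0.0305]
top blank n 2573 ztop 0.09307292449143222 all ((521.615478515625, -134.29571533203125), (165.93247985839844, 89.74092102050781), 33.97160339355469) top ((522.743408203125, -134.05189514160156), (151.86129760742188, 60.3032112121582), 33.5623664855957)
fence 814 0.0619514161903212 ((594.9349975585938, -231.39865112304688), (210.94883728027344, 149.92822265625), 18.101865768432617)
bar 654 [ 0.7067 -0.1375  0.2044] [ 0.7322 -0.1224  0.2599] 0.2649177423736377
post 219 ((677.6334228515625, -157.4218292236328), (26.388566970825195, 55.07182693481445), 27.32299041748047) 0.12400833110790759
scene blank n 1771 ztop 0.09108189506418536 all ((519.1223754882812, -137.45999145507812), (164.7637939453125, 89.52422332763672), 34.02792739868164) top ((522.71826171875, -135.96224975585938), (154.5546875, 60.69854736328125), 34.799156188964844)
fence 529 0.060751612960980125 ((613.5650634765625, -263.1903381347656), (231.70999145507812, 78.22483825683594), 49.21179962158203)
bar 485 [ 0.7053 -0.142   0.1984] [ 0.7294 -0.1265  0.2568] 0.26226566963027165
post 181 ((679.078857421875, -158.0256805419922), (28.75537872314453, 54.649356842041016), 33.625648498535156) 0.12493165590454199
sillA [ 0.6479 -0.1498  0.003 ]
sillB [ 0.4752 -0.2561  0.003 ]
cornerpost [ 0.6947 -0.1584  0.003 ]
```

View pics/c1.png

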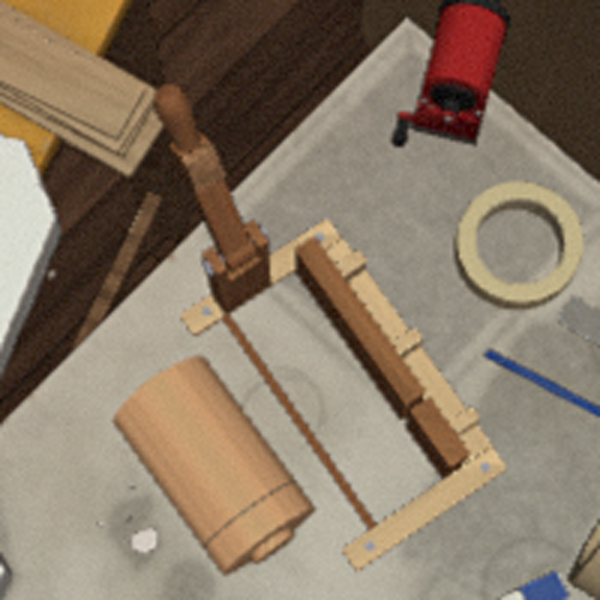

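The crop shows the sill from (225,315) to (372,525) and the fence's top front edge from (300,250) to (445,475). The runners cross the ends, and the bar leans outward from the post. Next I'll fit these lines by colour.

```bash
python3 - <<'E'
from h import *
np.set_printoptions(precision=4,suppress=True)
for n in ['top','scene']:
    s=dict(np.load(f'pics/{n}1.npz'));P=pts(s)
    hsv=cv2.cvtColor(s['color'],cv2.COLOR_RGB2HSV);H,S,V=[hsv[...,i].astype(int) for i in range(3)]
    dark=((H<14)&(S>95)&(V<170)).astype(np.uint8)
    nl,lab,st,ce=cv2.connectedComponentsWithStats(dark,connectivity=8)
    for k in range(1,nl):
        x,y,w,h,a=st[k]
        q=P[int(ce[k][1]),int(ce[k][0])]
        if a<25: continue
        v,u=np.where(lab==k); X=P[v,u]
        if not(.4<np.nanmedian(X[:,0])<.8 and -.4<np.nanmedian(X[:,1])<0): continue
        for nm,h,sel in [('sill',.003,X[:,2]<.02),('fence',.062,abs(X[:,2]-.062)<.006),('postbar',.1,X[:,2]>.09)]:
            if sel.sum()<25: continue
            W=np.array([ray(s,a,b,h)[:2] for a,b in zip(u[sel],v[sel])])*1000 if nm!='postbar' else X[sel][:,:2]*1000
            r=cv2.minAreaRect(W.astype(np.float32)); 
            vx,vy,cx,cy=cv2.fitLine(W.astype(np.float32),cv2.DIST_HUBER,0,.01,.01).ravel()
            print(n,nm,st[k],sel.sum(),r,'dir',np.degrees(np.arctan2(vy,vx)),cx,cy)
    # bystanders untouched reference
    if n=='top':
        for hm,(a,b,c,d) in dict(mug=(322,268,356,302),block=(360,240,412,288),tape=(380,98,428,145)).items():
            Q=P[b:d,a:c].reshape(-1,3);Q=Q[(Q[:,2]>.012)];print(hm,(Q[:,:2].min(0)+Q[:,:2].max(0))/2,np.percentile(Q[:,2],95))
E
```

```text
top fence [329 119  57  80 593] 387 ((606.3193359375, -268.664306640625), (213.57925415039062, 20.429481506347656), 32.59780502319336) dir 32.806877 599.6269 -272.5107
top sill [305 145  50  71 189] 189 ((565.1803588867188, -202.5340576171875), (212.03358459472656, 5.9829888343811035), 32.685020446777344) dir 32.64485 564.7079 -202.87915
mug [ 0.3083 -0.2163] 0.061728640495879825
block [ 0.3558 -0.3338] 0.03351375643041316
tape [ 0.7042 -0.3894] 0.027443510756879917
```

Measurements:
- **Cradle:** y points along 32.7°, and the rolling direction is (.540,−.842).
- **Seat:** about (.577,−.222). Sill and fence agree to 1.5 mm, and the post check fits.
- **Blank:** centre (.522,−.135), about 103 mm before the seat. Its axis lies at 34° and its top at 90 mm.

I'll lay the open fingers across the blank (tool y along its axis) and roll it in short strokes.

```bash
python3 -m crank '[[0,[0,0,0],[0,0,6.9]],[0,[0,0,0],[0,0,6.9]],[0,[0,0,0],[0,0,6.9]],[0,[0,0,0],[0,0,6.9]],[0,[0,0,0],[0,0,6.9]],[0,[-0.03,0,0],[0,0,0]],[0,[-0.04,-0.005,0],[0,0,0]],[0,[-0.04,-0.005,0],[0,0,0]]]'
python3 -m crank '[[0,[-0.045,-0.006,0],[0,0,0]],[0,[-0.045,-0.006,0],[0,0,0]],[0,[-0.045,-0.006,0],[0,0,0]],[0,[-0.045,-0.006,0],[0,0,0]],[0,[-0.045,-0.006,0],[0,0,0]],[0,[-0.045,-0.006,0],[0,0,0]],[0,[-0.045,-0.006,0],[0,0,0]],[0,[-0.045,-0.006,0],[0,0,0]]]'
python3 -m crank '[[0,[-0.045,-0.006,0],[0,0,0]],[0,[-0.045,-0.006,0],[0,0,0]],[0,[-0.045,-0.006,0],[0,0,0]],[0,[-0.035,-0.006,0],[0,0,0]],[0,[-0.02,-0.005,0],[0,0,0]],[0,[0,0,0],[0,0,0]]]'
cat >> h.py <<'E'
A=np.radians(32.7);CY=np.array([np.cos(A),np.sin(A)]);CX=np.array([np.sin(A),-np.cos(A)]);SEAT=np.array([.5769,-.2217])
def cr(p): d=np.array(p[:2])-SEAT;return np.round(1000*np.array([d@CX,d@CY,p[2]]),1)
def st():
    o=robot.get_obs();r=o['ee_rot'];f=o['wrist_force']
    print('t',o['time'],'cradle mm',cr(o['tool_pos']),'rpy deg',np.round(np.degrees(r),2),'F',np.round([f[:2]@CX,f[:2]@CY,f[2]],1),'T',np.round(o['wrist_torque'],2),'w',round(o['width'],4),'q',np.round(o['joint_positions'],2))
E
python3 -c 'from h import *;st()'
```

```text
time: 0.9
tool_pos: [0.2551, 0.4136, 0.2046]
ee_rot: [-3.14, 0.001, 2.165]
wrist_force: [0.7, 0.1, 0.5]
width: 0.0941
finger_force: 0.0
time: 1.7
tool_pos: [0.4166, 0.0876, 0.2052]
ee_rot: [3.142, -0.0, 2.164]
wrist_force: [0.5, -0.2, 0.2]
width: 0.0939
finger_force: 0.0
time: 2.3
tool_pos: [0.4986, -0.0867, 0.2043]
ee_rot: [-3.14, -0.001, 2.16]
wrist_force: [0.4, 0.4, 1.3]
width: 0.0939
finger_force: 0.0
t 2.3 cradle mm [-155.9    7.1  204.3] rpy deg [-1.7990e+02 -7.0000e-02  1.2374e+02] F [-0.1  0.6  1.3] T [-0.08  0.03 -0.03] w 0.0939 q [-0.28 -0.01  1.47 -0.    1.68 -0.87]
```

```bash
python3 -m crank '[[0,[-0.02,-0.004,0.02],[0,0,0]],[0,[-0.018,-0.003,0.02],[0,0,0]],[0,[0,0,0.02],[0,0,0]],[0,[0,0,0],[0,0,0]]]'
cat >> h.py <<'E'
def blank(n='wrist',f=None,zlo=.06):
    s=snap(n,f);P=pts(s);Q=P.reshape(-1,3);d=Q[:,:2]-SEAT
    c=np.stack([d@CX,d@CY,Q[:,2]],-1)*1000
    c=c[(c[:,2]>zlo*1000)&(c[:,2]<97)&(c[:,0]>-200)&(c[:,0]<40)&(abs(c[:,1])<85)]
    # axis: fit (x-x0-k*y)^2+(z-45)^2=45^2 robustly
    from scipy.optimize import least_squares
    g=lambda p:np.hypot(c[:,0]-p[0]-p[1]*c[:,1],c[:,2]-p[2])-45
    r=least_squares(g,[np.median(c[:,0]),0,45],loss='soft_l1',f_scale=1)
    q=c[abs(g(r.x))<2.5];print(n,'blank x0,k,z',np.round(r.x,3),'n',len(q),len(c),'y range',np.percentile(q[:,1],[1,99]))
E
python3 -c '
from h import *;st();blank("wrist","w1.png");blank("top");blank("scene")'
```

```text
time: 2.7
tool_pos: [0.5115, -0.1183, 0.1417]
ee_rot: [-3.137, -0.007, 2.164]
wrist_force: [-0.7, -0.2, -0.5]
width: 0.0938
finger_force: 0.0
t 2.7 cradle mm [-122.4    0.8  141.7] rpy deg [-179.76   -0.38  123.98] F [-0.2 -0.7 -0.5] T [0.03 0.07 0.01] w 0.0938 q [-0.34  0.06  1.53  0.    1.56 -0.93]
wrist blank x0,k,z [-1.01497e+02 -2.90000e-02  4.43570e+01] n 15993 15993 y range [-72.29059868  72.5506675 ]
top blank x0,k,z [-1.02229e+02 -1.60000e-02  4.40740e+01] n 324 432 y range [-74.2652993   17.28445578]
scene blank x0,k,z [-1.02621e+02 -2.80000e-02  4.40180e+01] n 1203 1440 y range [-74.44638348  75.01179187]
```

View pics/w1.png

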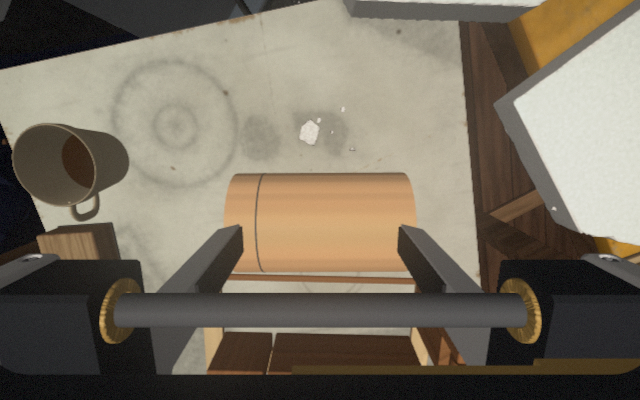

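The wrist view shows the blank straight across both fingertips, with its centre near (320,222) and the sill just beyond at row 278. The fits agree: x=−102 mm, skewed 1.6°. Now I'll lower until contact.

```bash
python3 -m crank '[[0,[0,0,0.02],[0,0,0]],[0,[0,0,0.015],[0,0,0]],[0,[0,0,0.009],[0,0,0]],[0,[0,0,0],[0,0,0]],[0,[0,0,0],[0,0,0]]]'; python3 -c 'from h import *;st()'
```

```text
time: 3.35
tool_pos: [0.5141, -0.1197, 0.1018]
ee_rot: [3.141, 0.0, 2.164]
wrist_force: [0.4, 0.6, 0.4]
width: 0.094
finger_force: 0.0
t 3.35 cradle mm [-119.8    2.3  101.8] rpy deg [1.7998e+02 1.0000e-02 1.2398e+02] F [-0.3  0.6  0.4] T [-0.1   0.01  0.03] w 0.094 q [-0.34  0.08  1.58  0.    1.48 -0.93]
```

```bash
python3 -m crank '[[0,[0,0,0.006],[0,0,0]],[0,[0,0,0.004],[0,0,0]],[0,[0,0,0.002],[0,0,0]],[0,[0,0,0.001],[0,0,0]],[0,[0,0,0.001],[0,0,0]],[0,[0,0,0],[0,0,0]]]'; python3 -c 'from h import *;st()'
```

```text
time: 3.95
tool_pos: [0.5144, -0.1205, 0.0891]
ee_rot: [3.141, 0.002, 2.163]
wrist_force: [-2.0, -0.3, 5.2]
width: 0.0941
finger_force: 2.9
t 3.95 cradle mm [-118.9    2.1   89.1] rpy deg [1.7996e+02 1.3000e-01 1.2396e+02] F [-0.8 -1.9  5.2] T [-0.17  0.36 -0.  ] w 0.0941 q [-0.34  0.09  1.6  -0.    1.45 -0.93]
```

```bash
python3 -m crank '[[0,[-0.003,0,-0.0003],[0,0,0]],[0,[-0.006,0,-0.0004],[0,0,0.1]],[0,[-0.006,0,-0.0002],[0,0,0.1]],[0,[-0.006,0,0],[0,0,0.1]],[0,[-0.006,0,0],[0,0,0.1]],[0,[-0.006,0,0],[0,0,0.1]],[0,[-0.006,0,0],[0,0,0.1]],[0,[-0.003,0,0],[0,0,0]]]'; python3 -c 'from h import *;st();blank("wrist");blank("scene")'
```

```text
time: 4.75
tool_pos: [0.5384, -0.1558, 0.0902]
ee_rot: [3.14, 0.003, 2.153]
wrist_force: [-0.8, 0.6, 6.0]
width: 0.0941
finger_force: 2.8
t 4.75 cradle mm [-76.3   3.2  90.2] rpy deg [179.92   0.18 123.36] F [-1.  -0.3  6. ] T [-0.15  0.23  0.11] w 0.0941 q [-0.38  0.16  1.52 -0.    1.46 -0.96]
wrist blank x0,k,z [-7.9932e+01 -2.9000e-02  4.4345e+01] n 25166 25387 y range [-72.27171017  74.28234875]
scene blank x0,k,z [-8.0712e+01 -2.5000e-02  4.3652e+01] n 789 998 y range [-73.76313657  75.38677512]
```

```bash
python3 -m crank '[[0,[-0.004,0,0],[0,0,0.1]],[0,[-0.006,0,0],[0,0,0.1]],[0,[-0.006,0,0.0001],[0,0,0.1]],[0,[-0.006,0,0.0004],[0,0,0.1]],[0,[-0.005,0,0.0005],[0,0,0.1]],[0,[-0.003,0,0.0004],[0,0,0.1]],[0,[0,0,0],[0,0,0]],[0,[0,0,0],[0,0,0]]]'; python3 -c 'from h import *;st();blank("wrist");blank("scene")'
```

```text
time: 5.65
tool_pos: [0.555, -0.1807, 0.0884]
ee_rot: [3.14, 0.003, 2.143]
wrist_force: [0.4, 1.2, 5.4]
width: 0.0938
finger_force: 2.7
t 5.65 cradle mm [-46.4   3.8  88.4] rpy deg [1.7988e+02 1.7000e-01 1.2276e+02] F [-0.8  1.   5.4] T [-0.21 -0.01  0.03] w 0.0938 q [-0.41  0.21  1.47  0.    1.46 -0.98]
wrist blank x0,k,z [-6.4856e+01 -2.9000e-02  4.4327e+01] n 28273 28598 y range [-71.88008271  75.04436164]
scene blank x0,k,z [-6.5862e+01 -2.2000e-02  4.3584e+01] n 671 860 y range [-74.1389291   72.56961971]
```

```bash
python3 -m crank '[[0,[0,0,-0.001],[0,0,0]],[0,[0,0,-0.001],[0,0,0]],[0,[0,0,-0.004],[0,0,0]],[0,[0.01,0,-0.004],[0,0,0]],[0,[0.019,0,0],[0,0,0]],[0,[0,0,0],[0,0,0]]]'; python3 -c 'from h import *;st();blank("wrist");blank("scene")'
```

```text
time: 6.35
tool_pos: [0.5366, -0.1536, 0.0968]
ee_rot: [-3.141, -0.002, 2.144]
wrist_force: [0.1, 0.2, 0.2]
width: 0.0939
finger_force: 0.0
t 6.35 cradle mm [-79.1   2.9  96.8] rpy deg [-1.7997e+02 -1.1000e-01  1.2285e+02] F [-0.1  0.1  0.2] T [-0.1  -0.02 -0.01] w 0.0939 q [-0.38  0.15  1.52  0.    1.47 -0.95]
wrist blank x0,k,z [-6.6303e+01 -2.9000e-02  4.4340e+01] n 21675 21697 y range [-71.67628261  73.97558007]
scene blank x0,k,z [-6.7251e+01 -2.4000e-02  4.3824e+01] n 928 1154 y range [-74.1755924   75.40627702]
```

```bash
python3 -m crank '[[0,[0,0,0.006],[0,0,0]],[0,[0,0,0.002],[0,0,0]],[0,[0,0,0.001],[0,0,0]],[0,[0,0,0],[0,0,0]],[0,[0,0,0],[0,0,0]]]'; python3 -c 'from h import *;st();blank("wrist");blank("scene")'
```

```text
time: 6.95
tool_pos: [0.5392, -0.157, 0.09]
ee_rot: [3.14, 0.004, 2.142]
wrist_force: [-1.4, 0.5, 8.3]
width: 0.094
finger_force: 3.8
t 6.95 cradle mm [-74.8   3.2  90. ] rpy deg [179.92   0.22 122.73] F [-1.2 -0.9  8.3] T [-0.16  0.22  0.04] w 0.094 q [-0.38  0.16  1.52 -0.    1.46 -0.95]
wrist blank x0,k,z [-6.5631e+01 -2.9000e-02  4.4354e+01] n 23215 23471 y range [-71.80399221  74.26459884]
scene blank x0,k,z [-6.6477e+01 -2.4000e-02  4.3584e+01] n 879 1104 y range [-73.9344431   75.37233495]
```

```bash
python3 -m crank '[[0,[-0.004,0,0],[0,0,0]],[0,[-0.006,0,0],[0,0,0]],[0,[-0.007,0,0],[0,0,0]],[0,[-0.007,0,0],[0,0,0]],[0,[-0.007,0,0],[0,0,0]],[0,[-0.006,0,0.0002],[0,0,0]],[0,[-0.003,0,0.0002],[0,0,0]],[0,[0,0,0],[0,0,0]]]'; python3 -c 'from h import *;st();blank("wrist");blank("scene")'
```

```text
time: 7.85
tool_pos: [0.5619, -0.1905, 0.0898]
ee_rot: [3.138, 0.005, 2.142]
wrist_force: [2.2, 0.6, 6.8]
width: 0.094
finger_force: 3.6
t 7.85 cradle mm [-34.3   4.2  89.8] rpy deg [179.81   0.26 122.73] F [0.7 2.1 6.8] T [-0.12 -0.01 -0.02] w 0.094 q [-0.42  0.23  1.44  0.    1.47 -0.99]
wrist blank x0,k,z [-4.5315e+01 -2.9000e-02  4.4337e+01] n 26482 26734 y range [-71.34054646  75.50863759]
scene blank x0,k,z [-4.6477e+01 -2.7000e-02  4.3575e+01] n 703 898 y range [-73.32727498  75.73103886]
```

```bash
python3 -m crank '[[0,[0,0,-0.001],[0,0,0]],[0,[0,0,-0.001],[0,0,0]],[0,[0.004,0,-0.005],[0,0,0]],[0,[0.016,0.002,0],[0,0,0]],[0,[0.012,0.002,0],[0,0,0]],[0,[0,0,0],[0,0,0]]]'; python3 -c 'from h import *;st();blank("wrist");blank("scene")'
```

```text
time: 8.55
tool_pos: [0.5443, -0.1578, 0.094]
ee_rot: [-3.141, -0.002, 2.145]
wrist_force: [0.1, -0.5, -1.1]
width: 0.0942
finger_force: 0.0
t 8.55 cradle mm [-71.3   7.1  94. ] rpy deg [-1.7995e+02 -1.1000e-01  1.2288e+02] F [ 0.4 -0.2 -1.1] T [-0.02  0.01  0.02] w 0.0942 q [-0.38  0.17  1.5   0.    1.47 -0.96]
wrist blank x0,k,z [-4.7781e+01 -2.9000e-02  4.4374e+01] n 18735 18853 y range [-71.22958744  73.61852983]
scene blank x0,k,z [-4.8741e+01 -2.7000e-02  4.3876e+01] n 1013 1251 y range [-73.42683106  75.94856962]
```

```bash
python3 -m crank '[[0,[0,0,0.006],[0,0,0]],[0,[0,0,0.002],[0,0,0]],[0,[0,0,0.001],[0,0,0]],[0,[0,0,0],[0,0,0]]]'; python3 -c 'from h import *;st();blank("wrist");blank("scene")'
```

```text
time: 9.05
tool_pos: [0.5471, -0.1612, 0.0885]
ee_rot: [3.139, 0.004, 2.142]
wrist_force: [-1.5, -0.7, 9.6]
width: 0.0943
finger_force: 5.0
t 9.05 cradle mm [-67.    7.6  88.5] rpy deg [179.86   0.25 122.74] F [-0.2 -1.6  9.6] T [-0.    0.21 -0.  ] w 0.0943 q [-0.39  0.18  1.5  -0.    1.46 -0.96]
wrist blank x0,k,z [-4.7172e+01 -2.9000e-02  4.4376e+01] n 20074 20403 y range [-71.2611411  74.0963308]
scene blank x0,k,z [-4.8034e+01 -2.8000e-02  4.3725e+01] n 950 1204 y range [-73.0542248   76.91845812]
```

```bash
python3 -m crank '[[0,[-0.005,0,-0.0004],[0,0,0]],[0,[-0.010,0,-0.0009],[0,0,0]],[0,[-0.008,0,-0.0012],[0,0,0]],[0,[-0.008,0,-0.001],[0,0,0]],[0,[-0.007,0,-0.0006],[0,0,0]],[0,[-0.004,0,-0.0002],[0,0,0]],[0,[0,0,0],[0,0,0]],[0,[0,0,0],[0,0,0]]]'; python3 -c 'from h import *;st();blank("wrist");blank("scene")'
```

```text
time: 9.95
tool_pos: [0.5709, -0.1963, 0.0931]
ee_rot: [3.137, 0.005, 2.142]
wrist_force: [1.2, 2.1, 9.8]
width: 0.0943
finger_force: 4.8
t 9.95 cradle mm [-24.7   8.7  93.1] rpy deg [179.74   0.3  122.75] F [-1.1  2.1  9.8] T [0.02 0.15 0.05] w 0.0943 q [-0.43  0.25  1.41  0.    1.48 -1.  ]
wrist blank x0,k,z [-2.5910e+01 -2.6000e-02  4.7218e+01] n 25267 25359 y range [-70.6827887   75.76507768]
scene blank x0,k,z [-2.7056e+01 -2.4000e-02  4.6539e+01] n 833 1057 y range [-72.46211799  76.55920292]
```

```bash
python3 -m crank '[[0,[-0.005,0,0.0001],[0,0,0]],[0,[-0.006,0,0.0002],[0,0,0]],[0,[-0.006,0,0.0003],[0,0,0]],[0,[-0.005,0,0.0005],[0,0,0]],[0,[-0.004,0,0.0005],[0,0,0]],[0,[-0.004,0,0.0008],[0,0,0]],[0,[-0.003,0,0.0008],[0,0,0]],[0,[-0.003,0,0.0009],[0,0,0]]]';  python3 -c 'from h import *;st();blank("wrist");blank("scene")'
```

```text
time: 10.85
tool_pos: [0.5909, -0.2278, 0.0889]
ee_rot: [3.137, 0.008, 2.142]
wrist_force: [1.6, -1.5, 8.4]
width: 0.0939
finger_force: 4.3
t 10.85 cradle mm [12.7  8.5 88.9] rpy deg [179.75   0.47 122.74] F [2.1 0.6 8.4] T [-0.37 -0.49  0.01] w 0.0939 q [-0.46  0.31  1.34 -0.    1.48 -1.03]
wrist blank x0,k,z [-6.9610e+00 -3.1000e-02  4.5509e+01] n 28932 29223 y range [-70.91235353  75.93610411]
scene blank x0,k,z [-7.8490e+00 -1.9000e-02  4.4257e+01] n 654 846 y range [-73.05212271  70.02425988]
```

```bash
python3 -m crank '[[0,[-0.002,0,0.0005],[0,0,0.2]],[0,[-0.003,0,0.0006],[0,0,0.3]],[0,[-0.003,0,0.0006],[0,0,0.3]],[0,[-0.002,0,0.0005],[0,0,0.3]],[0,[-0.001,0,0.0002],[0,0,0.3]],[0,[0,0,0],[0,0,0]],[0,[0,0,0],[0,0,0]]]';  python3 -c 'from h import *;st();blank("wrist");blank("scene")'
```

```text
time: 11.65
tool_pos: [0.5966, -0.2363, 0.0862]
ee_rot: [3.137, 0.007, 2.118]
wrist_force: [2.2, -0.3, 6.8]
width: 0.0939
finger_force: 3.6
t 11.65 cradle mm [22.9  8.7 86.2] rpy deg [179.73   0.38 121.36] F [1.4 1.7 6.8] T [-0.14 -0.27  0.07] w 0.0939 q [-0.47  0.33  1.32  0.    1.48 -1.01]
wrist blank x0,k,z [-2.264e+00 -2.300e-02  4.438e+01] n 30202 30638 y range [-70.22567785  76.7368293 ]
scene blank x0,k,z [-3.6060e+00 -2.9000e-02  4.3408e+01] n 623 820 y range [-72.25357503  27.41146777]
```

```bash
python3 -m crank '[[0,[0,0,-0.001],[0,0,0]],[0,[0,0,-0.002],[0,0,0]],[0,[0.004,0,-0.006],[0,0,-1]],[0,[0.013,-0.002,0],[0,0,-1]],[0,[0.012,-0.003,0],[0,0,-1]],[0,[0,0,0],[0,0,0]],[0,[0,0,0],[0,0,0]]]';  python3 -c 'from h import *;st();blank("wrist","w2.png");blank("scene")'
```

```text
time: 12.45
tool_pos: [0.5734, -0.2131, 0.0918]
ee_rot: [-3.141, -0.001, 2.171]
wrist_force: [0.1, -0.1, -0.5]
width: 0.0943
finger_force: 0.0
t 12.45 cradle mm [-9.1  1.7 91.8] rpy deg [-1.7996e+02 -5.0000e-02  1.2437e+02] F [ 0.2  0.  -0.5] T [-0.07  0.02 -0.01] w 0.0943 q [-0.45  0.27  1.39 -0.    1.49 -1.05]
wrist blank x0,k,z [ 1.606e+00 -1.800e-02  4.435e+01] n 22693 22885 y range [-69.64043537  76.16687268]
scene blank x0,k,z [ 6.7900e-01 -1.2000e-02  4.3537e+01] n 786 997 y range [-72.24481599  76.52102132]
```

View pics/w2.png

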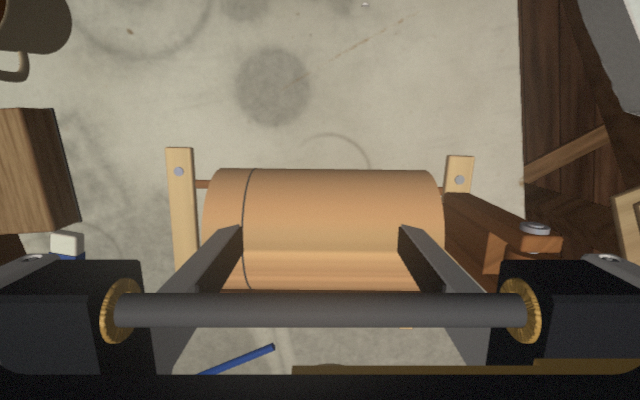

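The wrist view shows the blank inside the cradle, between the runners at (180,200) and (458,180). The sill is behind it and the fence in front, with a slight residual skew. One gentle press and roll against the fence should square it.

```bash
python3 -m crank '[[0,[0,0,0.0025],[0,0,0]],[0,[0,0,0.0015],[0,0,0]],[0,[-0.003,0,0],[0,0,0.3]],[0,[-0.003,0,0],[0,0,0.4]],[0,[-0.002,0,0],[0,0,0.4]],[0,[-0.001,0,0],[0,0,0.4]],[0,[0,0,0],[0,0,0]],[0,[0,0,0],[0,0,0]]]';  python3 -c 'from h import *;st();blank("wrist");blank("scene")'
```

```text
time: 13.35
tool_pos: [0.5786, -0.2192, 0.0901]
ee_rot: [3.141, -0.003, 2.145]
wrist_force: [-3.9, 4.5, 8.3]
width: 0.094
finger_force: 4.2
t 13.35 cradle mm [-1.2  2.8 90.1] rpy deg [ 1.7995e+02 -1.6000e-01  1.2288e+02] F [-6.  -0.9  8.3] T [ 0.8   0.82 -0.06] w 0.094 q [-0.45  0.29  1.37  0.    1.49 -1.03]
wrist blank x0,k,z [3.2300e+00 1.0000e-03 4.4348e+01] n 23814 24048 y range [-69.03165676  77.22634484]
scene blank x0,k,z [2.2750e+00 8.0000e-03 4.3452e+01] n 710 916 y range [-71.02016826  76.43430861]
```

```bash
python3 -m crank '[[0,[0.001,0,-0.0003],[0,0,0]],[0,[0.001,0,-0.001],[0,0,0]],[0,[0,0,-0.003],[0,0,0]],[0,[0,0,-0.02],[0,0,0]],[0,[0,-0.02,-0.045],[0,0,0]],[0,[0,-0.03,-0.045],[0,0,0]],[0,[0,-0.03,-0.045],[0,0,0]],[0,[0,0,0],[0,0,0]]]';  python3 - <<'E'
from h import *
st();blank("scene");blank("top")
for n in ['top','scene']:
    s=snap(n,n+'2.png');P=pts(s);Q=P.reshape(-1,3);d=Q[:,:2]-SEAT
    c=np.stack([d@CX,d@CY,Q[:,2]],-1)*1000
    b=c[(abs(c[:,0])<30)&(c[:,1]>110)&(c[:,1]<240)&(c[:,2]>125)&(c[:,2]<270)]
    print(n,len(b),'y',b[:,1].min(),b[:,1].max(),'z',b[:,2].max())
    for lo in range(130,270,15):
        e=b[(b[:,2]>=lo)&(b[:,2]<lo+15)]
        if len(e)>5: print(lo,len(e),'x',np.percentile(e[:,0],[5,50,95]).round(1),'y',np.percentile(e[:,1],[5,50,95]).round(1),'zmean',e[:,2].mean().round(1))
E
```

```text
time: 14.25
tool_pos: [0.5149, -0.2635, 0.2492]
ee_rot: [3.137, 0.013, 2.141]
wrist_force: [0.0, 0.4, 0.9]
width: 0.0938
finger_force: 0.0
t 14.25 cradle mm [  1.7 -74.8 249.2] rpy deg [179.74   0.76 122.66] F [-0.4  0.3  0.9] T [-0.06 -0.03 -0.  ] w 0.0938 q [-0.57  0.14  1.23 -0.    1.76 -1.14]
scene blank x0,k,z [1.7730e+00 3.0000e-03 4.3854e+01] n 1115 1357 y range [-70.92665081  76.63117678]
top blank x0,k,z [ 1.4780e+00 -3.0000e-03  4.5025e+01] n 1020 1253 y range [-69.85866765  40.4654385 ]
top 672 y 117.22182010208063 195.80111803154986 z 265.00898243207024
130 62 x [-11.1  -1.   11.1] y [119.3 124.3 134.6] zmean 137.9
145 59 x [-11.   -1.2  10.7] y [127.3 131.4 141.9] zmean 151.8
160 64 x [-11.   -0.9  10.7] y [133.5 137.8 144.7] zmean 166.9
175 53 x [-11.   -1.6  10.4] y [140.2 144.4 157.8] zmean 180.0
190 49 x [-11.   -2.2  11.2] y [142.  144.5 160.9] zmean 199.7
205 108 x [-11.   -1.8  11.5] y [146.4 152.  172.1] zmean 213.6
220 86 x [-9.  -0.   8.7] y [152.8 163.9 171.5] zmean 225.0
235 57 x [-10.6  -2.9   9.6] y [168.5 172.4 181.8] zmean 243.6
250 116 x [-9.1 -0.2  9.3] y [173.9 181.9 193.3] zmean 257.5
scene 308 y 114.62627408429604 188.8773920719446 z 261.06902455943117
130 53 x [-9.3  2.3 12.8] y [120.1 124.9 129.4] zmean 137.6
145 47 x [-8.2  2.8 13.2] y [126.8 131.1 140.3] zmean 152.6
160 51 x [-6.1  5.3 13.1] y [131.7 138.5 144.7] zmean 167.1
175 28 x [-3.3  6.8 13. ] y [139.6 144.8 155.8] zmean 180.6
190 14 x [ 8.5 12.2 13.6] y [142.7 146.  164.6] zmean 198.6
205 17 x [ 9.3 11.9 13.7] y [146.5 159.  171.4] zmean 213.1
220 10 x [ 8.9 10.2 11.9] y [151.9 171.2 177.8] zmean 227.2
235 19 x [ 3.6 10.3 13.6] y [172.8 176.2 183.6] zmean 245.0
250 48 x [-5.6  2.4 11. ] y [173.  180.2 187.2] zmean 256.5
```

View pics/scene2.png

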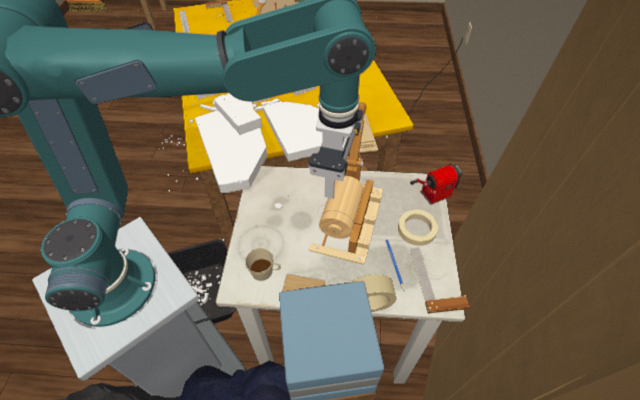

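The scene view shows the blank seated against the fence at (345,207), with the bar still leaning outward behind the gripper. The bar leans about 26°, so its grip is near cradle (0,178,228) at 135 mm from the pin. I'll turn 90°, come in from the blank's side with the open fingers straddling the bar, and grip it across.

```bash
python3 -m crank '[[0,[0,0,0],[0,0,8.2]],[0,[0,0,0],[0,0,8.2]],[0,[0,0,0],[0,0,8.2]],[0,[0,0,0],[0,0,8.2]],[0,[0,0,0],[0,0,8.2]],[0,[0,0,0],[0,0,8.2]],[0,[0,0,0],[0,0,8.2]],[0,[0,0,0],[0,0,8.2]]]' | tail -4
python3 -m crank '[[0,[0,0,0],[0,0,8.2]],[0,[0,0,0],[0,0,8.2]],[0,[0,0,0],[0,0,8]],[0,[0.03,0,0.011],[0,0,0]],[0,[0.04,0,0.01],[0,0,0]],[0,[0.04,0,0.01],[0,0,0]],[0,[0.03,0,0],[0,0,0]],[0,[0,0,0],[0,0,0]]]' | head -2
python3 -c 'from h import *;st()'
```

```text
ee_rot: [-3.136, -0.0, 0.995]
wrist_force: [-0.5, -0.3, -1.3]
width: 0.094
finger_force: 0.0
time: 16.05
tool_pos: [0.6336, -0.18, 0.2044]
t 16.05 cradle mm [ -4.5  70.2 204.4] rpy deg [-179.61    0.19   33.18] F [-0.  -0.3 -0.1] T [-0.07  0.15  0.03] w 0.0944 q [-0.36  0.34  1.07  0.    1.74  0.63]
```

```bash
python3 -m crank '[[0,[0.02,0.003,-0.007],[0,0,0.5]],[0,[0.03,0.002,-0.007],[0,0,0]],[0,[0.03,0,0],[0,0,0]],[0,[0.02,0,0],[0,0,0]],[0,[0.008,0,0],[0,0,0]],[0,[0,0,0],[0,0,0]],[0,[0,0,0],[0,0,0]]]' | head -1
python3 -c 'from h import *;st();snap("wrist","w3.png")'
```

```text
time: 16.75
t 16.75 cradle mm [  3.6 173.7 223.1] rpy deg [-1.7994e+02  1.0000e-01  3.2330e+01] F [0.2 0.1 0.2] T [ 0.01  0.13 -0.01] w 0.0941 q [-0.26  0.53  0.78 -0.    1.84  0.75]
```

View pics/w3.png

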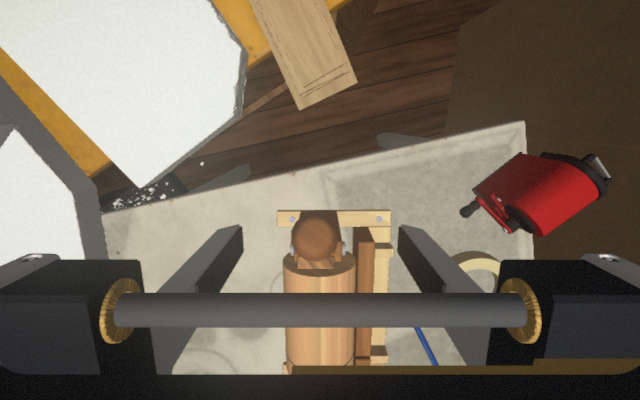

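The wrist view shows the bar's round grip at (315,237), midway between the fingertips at u≈240 and 398. I'll close on it a little lower.

```bash
python3 -m crank '[[0.2,[0,-0.002,0.004],[0,0,0]],[0.5,[0,-0.001,0.004],[0,0,0]],[0.8,[0,0,0.001],[0,0,0]],[1,[0,0,0],[0,0,0]],[1,[0,0,0],[0,0,0]],[1,[0,0,0],[0,0,0]],[1,[0,0,0],[0,0,0]],[1,[0,0,0],[0,0,0]]]' 
python3 -c 'from h import *;st()'
```

```text
time: 17.6
tool_pos: [0.7243, -0.1277, 0.215]
ee_rot: [3.141, -0.0, 0.565]
wrist_force: [-0.2, 0.5, 0.6]
width: 0.0338
finger_force: 0.0
t 17.6 cradle mm [  0.5 174.9 215. ] rpy deg [ 1.7999e+02 -1.0000e-02  3.2370e+01] F [-0.5  0.1  0.6] T [-0.03  0.1   0.05] w 0.0338 q [-0.25  0.52  0.8   0.    1.82  0.75]
```

```bash
python3 -m crank '[[1,[0,0,0],[0,0,0]],[1,[0,0,0],[0,0,0]],[1,[0,0,0],[0,0,0]],[1,[0,0,0],[0,0,0]]]' 
python3 -c 'from h import *;st()'
```

```text
time: 18.0
tool_pos: [0.7244, -0.1278, 0.2149]
ee_rot: [3.141, -0.0, 0.565]
wrist_force: [1.6, -0.0, 0.2]
width: 0.023
finger_force: 29.8
t 18.0 cradle mm [  0.6 174.9 214.9] rpy deg [ 1.7998e+02 -2.0000e-02  3.2370e+01] F [0.9 1.4 0.2] T [-0.12 -0.08  0.  ] w 0.023 q [-0.25  0.52  0.8  -0.    1.82  0.75]
```

Gripped (23 mm wide, 30 N). Now swing the bar along its arc with the tool kept vertical.

```bash
python3 -m crank '[[1,[-0.0115,0,-0.005],[0,0,0]],[1,[-0.012,0,-0.0038],[0,0,0]],[1,[-0.0112,0,-0.0025],[0,0,0]],[1,[-0.0113,0,-0.0015],[0,0,0]],[1,[-0.0114,0,-0.0005],[0,0,0]],[1,[0,0,0],[0,0,0]],[1,[0,0,0],[0,0,0]]]' 
python3 -c 'from h import *;st()'
```

```text
time: 18.7
tool_pos: [0.675, -0.1593, 0.228]
ee_rot: [-3.142, 0.001, 0.564]
wrist_force: [1.0, -3.3, -3.2]
width: 0.0227
finger_force: 29.4
t 18.7 cradle mm [  0.5 116.2 228. ] rpy deg [-1.800e+02  7.000e-02  3.229e+01] F [ 3.3 -0.9 -3.2] T [-0.58 -0.11 -0.05] w 0.0227 q [-0.31  0.42  0.92 -0.    1.8   0.69]
```

```bash
python3 -m crank '[[1,[-0.0114,0,0.0005],[0,0,0]],[1,[-0.0113,0,0.0015],[0,0,0]],[1,[-0.0112,0,0.0025],[0,0,0]],[1,[-0.0109,0,0.0034],[0,0,0]],[1,[-0.0106,0,0.0044],[0,0,0]],[1,[-0.0101,0,0.0053],[0,0,0]],[1,[-0.0096,0,0.0061],[0,0,0]],[1,[0,0,0],[0,0,0]]]' 
python3 -c 'from h import *;st();blank("scene","scene3.png")'
```

```text
time: 19.5
tool_pos: [0.6095, -0.2014, 0.209]
ee_rot: [3.137, 0.002, 0.562]
wrist_force: [-4.0, -4.3, 12.2]
width: 0.0211
finger_force: 30.0
t 19.5 cradle mm [  0.6  38.4 209. ] rpy deg [1.7973e+02 1.2000e-01 3.2180e+01] F [ 1.5 -5.7 12.2] T [-0.76  0.88 -0.01] w 0.0211 q [-0.41  0.29  1.12 -0.    1.72  0.6 ]
scene blank x0,k,z [1.7790e+00 1.0000e-03 4.3882e+01] n 1196 1437 y range [-70.88239149  77.65157311]
```

View pics/scene3.png

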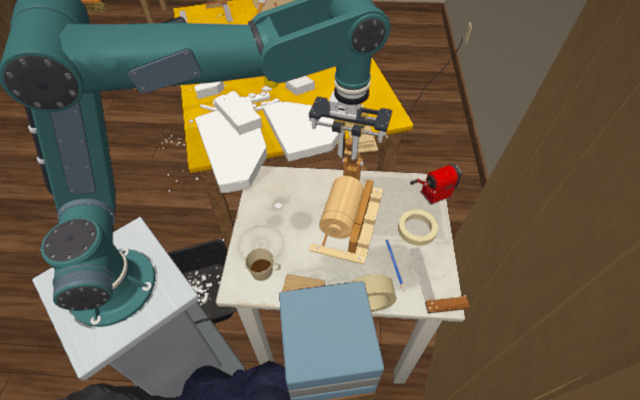

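The scene view shows the bar following, held past upright over the seated blank at (345,207). I'll carry it further before releasing.

```bash
python3 -m crank '[[1,[-0.0103,0,0.0056],[0,0,0]],[1,[-0.0084,0,0.0078],[0,0,0]],[1,[-0.0077,0,0.0085],[0,0,0]],[1,[-0.0069,0,0.0092],[0,0,0]],[1,[-0.006,0,0.0097],[0,0,0]],[1,[-0.0052,0,0.0103],[0,0,0]],[1,[0,0,0],[0,0,0]],[1,[0,0,0],[0,0,0]]]' 
python3 -c 'from h import *;st();blank("scene")'
```

```text
time: 20.35
tool_pos: [0.563, -0.2314, 0.16]
ee_rot: [3.138, 0.024, 0.556]
wrist_force: [-32.6, -15.7, 25.9]
width: 0.0211
finger_force: 34.4
t 20.35 cradle mm [  0.6 -16.9 160. ] rpy deg [179.82   1.4   31.85] F [ -4.4 -36.   25.9] T [-2.4   5.21  0.  ] w 0.0211 q [-0.47  0.24  1.29 -0.02  1.63  0.54]
scene blank x0,k,z [1.8410e+00 4.0000e-03 4.3817e+01] n 1104 1330 y range [-71.40173331  76.99534884]
```

Radial force has built up (the grip patch migrated), so I'll release here.

```bash
python3 -m crank '[[1,[-0.003,0,-0.002],[0,0,0]],[0.5,[-0.001,0,-0.001],[0,0,0]],[0,[0,0,0],[0,0,0]],[0,[0,0,0],[0,0,0]],[0,[0,0,0],[0,0,0]],[0,[0,0,0],[0,0,0]],[0,[0,0,0],[0,0,0]],[0,[0,0,0],[0,0,0]]]' 
python3 -c 'from h import *;st()
s=snap("wrist","w4.png")
P=pts(s).reshape(-1,3);d=P[:,:2]-SEAT;c=np.stack([d@CX,d@CY,P[:,2]],-1)*1000
b=c[(abs(c[:,0])<9)&(c[:,1]>-90)&(c[:,1]<118)&(c[:,2]>100)&(c[:,2]<190)]
for y in range(-90,120,12):
    e=b[(b[:,1]>=y)&(b[:,1]<y+12)]
    if len(e)>5: print(y+6,len(e),np.percentile(e[:,2],[50,95]).round(1))'
```

```text
time: 21.2
tool_pos: [0.5715, -0.2242, 0.156]
ee_rot: [-3.141, 0.0, 0.566]
wrist_force: [-0.2, 0.0, 0.1]
width: 0.0737
finger_force: 0.0
t 21.2 cradle mm [ -0.9  -5.9 156. ] rpy deg [-1.7996e+02  1.0000e-02  3.2400e+01] F [-0.1 -0.2  0.1] T [-0.02  0.13 -0.03] w 0.0737 q [-0.47  0.24  1.29  0.    1.61  0.54]
12 19 [187.4 189.6]
24 629 [187.  189.6]
36 972 [181.  185.3]
48 870 [172.1 176.3]
60 774 [163.  167.1]
72 714 [154.1 158.1]
84 628 [144.8 148.9]
96 583 [135.7 139.9]
108 515 [126.7 130.7]
120 171 [120.3 122.1]
```

View pics/w4.png

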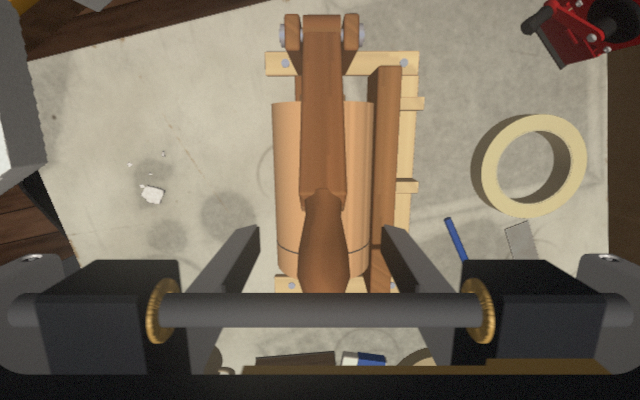

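The wrist view shows the bar over the blank's axis, from the post at (322,40) to its grip at (325,235). Its upper face is still about 37° above level, and it stays put. I'll lift out, close the fingers and press it down from above.

```bash
python3 -m crank '[[0,[0,0,-0.015],[0,0,0]],[0,[0,0,-0.04],[0,0,0]],[0,[0,0,-0.04],[0,0,0]],[0.5,[0.012,0,0],[0,0,0]],[1,[0.004,0.001,0],[0,0,0]],[1,[0,0,0],[0,0,0]],[1,[0,0,0],[0,0,0]],[1,[0,0,0],[0,0,0]]]' | tail -2
python3 -m crank '[[1,[0,0,0],[0,0,0]],[1,[0,0,0],[0,0,0]],[1,[0,0,0],[0,0,0]],[1,[0,0,0],[0,0,0]],[1,[0,0,0],[0,0,0]]]' | tail -2
python3 -c 'from h import *;st();blank("top")'
```

```text
width: 0.0574
finger_force: 0.0
width: 0.0173
finger_force: 0.0
t 22.55 cradle mm [  0.5   9.8 251.5] rpy deg [ 1.7999e+02 -1.0000e-02  3.2370e+01] F [ 0.4 -0.4 -0.3] T [-0.02  0.12  0.02] w 0.0173 q [-0.45  0.25  1.09  0.    1.8   0.56]
top blank x0,k,z [ 1.4200e+00 -3.0000e-03  4.4756e+01] n 847 1050 y range [-70.27642151  46.90733953]
```

```bash
python3 -m crank '[[1,[0,0,0.02],[0,0,0]],[1,[0,0,0.02],[0,0,0]],[1,[0,0,0.012],[0,0,0]],[1,[0,0,0.012],[0,0,0]],[1,[0,0,0.012],[0,0,0]],[1,[0,0,0.012],[0,0,0]],[1,[0,0,0.012],[0,0,0]],[1,[0,0,0],[0,0,0]]]'
python3 -c 'from h import *;st();blank("scene")'
```

```text
time: 23.4
tool_pos: [0.5844, -0.2163, 0.1487]
ee_rot: [-3.138, 0.002, 0.565]
wrist_force: [0.0, -0.2, 0.7]
width: 0.0003
finger_force: 0.0
t 23.4 cradle mm [ -0.5   9.2 148.7] rpy deg [-1.798e+02  1.200e-01  3.237e+01] F [ 0.2 -0.1  0.7] T [-0.07  0.12  0.04] w 0.0003 q [-0.45  0.27  1.27  0.    1.6   0.56]
scene blank x0,k,z [1.8130e+00 1.0000e-03 4.3861e+01] n 988 1217 y range [-71.19429614  76.69526342]
```

```bash
python3 -m crank '[[1,[0,0,0.01],[0,0,0]],[1,[0,0,0.008],[0,0,0]],[1,[0,0,0.006],[0,0,0]],[1,[0,0,0.004],[0,0,0]],[1,[0,0,0.002],[0,0,0]],[1,[0,0,0],[0,0,0]],[1,[0,0,0],[0,0,0]]]'
python3 -c 'from h import *;st()'
```

```text
time: 24.15
tool_pos: [0.5856, -0.2168, 0.1216]
ee_rot: [3.141, -0.0, 0.565]
wrist_force: [-0.3, -0.4, 0.5]
width: 0.0007
finger_force: 0.0
t 24.15 cradle mm [  0.6  10.  121.6] rpy deg [ 1.7999e+02 -2.0000e-02  3.2370e+01] F [ 0.2 -0.5  0.5] T [-0.05  0.17 -0.  ] w 0.0007 q [-0.45  0.28  1.31  0.    1.55  0.56]
```

```bash
python3 -m crank '[[1,[0,0,0.002],[0,0,0]],[1,[0,0,0.001],[0,0,0]],[1,[0,0,0.001],[0,0,0]],[1,[0,0,0.001],[0,0,0]],[1,[0,0,0],[0,0,0]]]'
python3 -c 'from h import *;st()'
```

```text
time: 24.65
tool_pos: [0.5855, -0.2169, 0.1167]
ee_rot: [3.141, -0.0, 0.565]
wrist_force: [-0.6, -0.3, 0.7]
width: 0.0002
finger_force: 0.4
t 24.65 cradle mm [  0.7   9.8 116.7] rpy deg [ 1.7998e+02 -2.0000e-02  3.2370e+01] F [-0.1 -0.6  0.7] T [-0.06  0.15 -0.08] w 0.0002 q [-0.45  0.28  1.32  0.    1.54  0.56]
```

```bash
python3 -m crank '[[1,[0,0,0.0007],[0,0,0]],[1,[0,0,0.0007],[0,0,0]],[1,[0,0,0.0006],[0,0,0]],[1,[0,0,0],[0,0,0]]]'
python3 -c 'from h import *;st()
s=snap("wrist","w5.png")
P=pts(s).reshape(-1,3);d=P[:,:2]-SEAT;c=np.stack([d@CX,d@CY,P[:,2]],-1)*1000
b=c[(abs(c[:,0])<9)&(c[:,1]>-90)&(c[:,1]<118)&(c[:,2]>95)&(c[:,2]<190)]
for y in range(-90,120,12):
    e=b[(b[:,1]>=y)&(b[:,1]<y+12)]
    if len(e)>5: print(y+6,len(e),np.percentile(e[:,2],[50,95]).round(1))'
```

```text
time: 25.05
tool_pos: [0.5856, -0.217, 0.1162]
ee_rot: [3.14, -0.001, 0.565]
wrist_force: [-2.2, -0.1, 6.8]
width: 0.0004
finger_force: 3.2
t 25.05 cradle mm [  0.8   9.9 116.2] rpy deg [ 1.7992e+02 -5.0000e-02  3.2370e+01] F [-1.2 -1.9  6.8] T [ 0.03  0.57 -0.  ] w 0.0004 q [-0.45  0.28  1.32 -0.    1.54  0.56]
0 11 [166.1 167.3]
12 126 [164.5 186. ]
24 1906 [139.5 174.9]
36 616 [115.4 116.4]
48 624 [115.4 116.5]
60 656 [115.4 116.4]
72 702 [115.4 116.5]
84 743 [115.4 116.5]
96 758 [115.4 116.5]
108 817 [115.5 117. ]
120 305 [117.7 119. ]
```

View pics/w5.png

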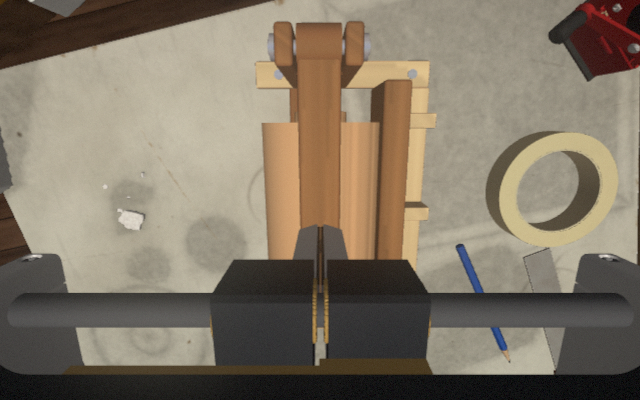

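The picture shows the bar level over the blank, with its top face at 115.4 mm all along. Force has stepped to 7 N, so the pad is on the blank. I'll lift off, check everything, then hand in.

```bash
python3 -m crank '[[1,[0,0,-0.002],[0,0,0]],[1,[0,0,-0.005],[0,0,0]],[1,[0,0,-0.03],[0,0,0]],[1,[0,0,-0.045],[0,0,0]],[1,[0,0,-0.045],[0,0,0]],[1,[0,0,0],[0,0,0]],[1,[0,0,0],[0,0,0]]]' | head -2
python3 - <<'E'
from h import *
st();blank("scene")
s=snap("top","top3.png");P=pts(s)
for hm,(a,b,c,d) in dict(mug=(322,268,356,302),block=(360,240,412,288),tape=(380,98,428,145)).items():
    Q=P[b:d,a:c].reshape(-1,3);Q=Q[(Q[:,2]>.012)];print(hm,(Q[:,:2].min(0)+Q[:,:2].max(0))/2)
P=pts(snap("wrist")).reshape(-1,3);d=P[:,:2]-SEAT;c=np.stack([d@CX,d@CY,P[:,2]],-1)*1000
b=c[(abs(c[:,0])<9)&(c[:,1]>-50)&(c[:,1]<118)&(c[:,2]>95)&(c[:,2]<140)]
for y in range(-48,115,20):
    e=b[(b[:,1]>=y)&(b[:,1]<y+12)]
    if len(e)>5: print(y+6,np.median(e[:,2]).round(1))
E
```

```text
time: 25.8
tool_pos: [0.586, -0.217, 0.2429]
t 25.8 cradle mm [  1.   10.2 242.9] rpy deg [ 1.7985e+02 -1.1000e-01  3.2370e+01] F [ 0.2  0.3 -0.2] T [-0.05  0.07  0.02] w 0.0004 q [-0.45  0.25  1.11  0.    1.78  0.56]
scene blank x0,k,z [1.666e+00 1.000e-03 4.372e+01] n 916 1136 y range [-71.17459695  76.80537635]
mug [ 0.3082569  -0.21621372]
block [ 0.35591255 -0.33414038]
tape [ 0.67572915 -0.36702726]
-22 115.7
-2 115.0
18 115.4
38 115.4
58 115.5
78 115.4
98 115.4
118 117.2
```

```bash
python3 - <<'E'
from h import *
def f(s):
    P=pts(s)[98:145,380:428].reshape(-1,3);Q=P[(P[:,2]>.015)&(P[:,2]<.035)];return len(Q),Q.min(0),Q.max(0)
print(f(dict(np.load('pics/top1.npz'))));print(f(snap('top')))
c=lambda x:x['color'][205:245,395:442].astype(int)
print('scene tape diff',abs(c(dict(np.load('pics/scene1.npz')))-c(snap('scene'))).mean())
print(robot.close_job())
E
```

```text
(764, array([ 0.65378679, -0.4408567 ,  0.01505942]), array([ 0.75925038, -0.33802558,  0.03122919]))
(701, array([ 0.65409146, -0.44191528,  0.01535079]), array([ 0.75902656, -0.33800449,  0.02922923]))
scene tape diff 1.7808510638297872
the job is handed in; nothing more can be done
None
```

The job is handed in: the blank was rolled over the sill and lies square in its seat against the fence, the hold-down bar is shut level with its cork pad resting on the blank, and the mug, sanding block and tape have not moved.

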